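# Swap the charged battery packs for the empty ones

### The job

Swap the battery packs: take the two full ones (green gauge) out of the charger and lay them on the floor of the rattan tray, gauge up and not on top of each other, and load the two empty ones (red gauge) from the desk into the bays that come free, seated on the bay floor with their contacts against the charger's contacts, held by the sprung sliders. Leave the pack that is still charging (amber gauge) in its bay, and do not disturb the phone or the glasses.

Things in the scene. Friction and masses are not known exactly. Their poses are not given: they have to be found in the camera images.
- charger: Light grey 3-bay charger, 140 (x) x 196 (y) x 36 mm, fixed. Origin: centre of its underside; x runs from contact side to slider side. Bays: troughs along x at y = +62, 0, -62 mm, 36 mm wide, dark floor at z 12, deck between them at z 18. Lip at the -x end (x -70 to -52, top z 21) bears gold contact blades on its inner face, x -52. Sprung sliders at the other end; rear housing x 34 to 70, top z 36.
- slider_middle (a joint): Dark grey sprung slider of the middle bay (all three bays have one alike): travel 0 to 0.020 m along the charger's +x. Block 30 mm wide, 12 thick, top at charger z 40 mm; its face is at x -3 mm at 0 (bay empty), at +6 mm (0.009) with a pack seated, at +17 mm pushed fully back. It springs forward by itself: 2 N at 0, 5 N at 0.020.
- tray: Oval rattan tray, 252 (x) x 177 (y) x 41 mm, fixed. Origin: centre of its underside on the desk, long side along its x. Woven floor 8 mm above the desk, clear of the rim over an oval of about 220 x 150 mm; rim top 41 mm above the desk.
- full_a: Charged battery pack, GREEN gauge window on top, seated in a bay: black block 58 x 28 x 24 mm high, 0.09 kg, grey cap with two gold strips at its contact end. Origin: on the underside at the middle of the CONTACT end; x runs to the plain end (block centre at x 29, z 12 mm), y across the 28 mm width (grip here), z up out of the gauge.
- full_b: Charged pack, GREEN gauge, seated in another bay; make and origin as full_a. A seated pack lies on the trough floor (origin at charger x -52, z 12 mm, within 4 mm of the bay's centre line), its x along the charger's x, contact end pressed on the blades by the slider; it pulls straight up. Packs in neighbouring bays stand 34 mm apart.
- charging: Pack still charging, AMBER gauge, seated in the remaining bay; leave it there. Make and origin as full_a.
- empty_a: Empty (discharged) battery pack, RED gauge, lying on the desk gauge up. Make, size and origin as full_a. It is 9 mm longer than an empty bay's gap between blades and slider: carry it in with its underside above the lip but its plain end below the slider's top, push the slider back with it until the contact end is clear of the lip, lower it to the floor and let go; the spring seats it.
- empty_b: Empty (discharged) battery pack, RED gauge, lying on the desk gauge up. Make, size, origin and way of loading as empty_a.
- phone: Bystander, leave it: black phone lying flat, 146 x 72 x 8 mm, origin at the centre of its underside, length along its x.
- glasses: Bystander, leave it: folded tortoiseshell spectacles, 48 x 137 x 38 mm, origin at the centre of the underside, length along its y.
There are look-alikes about, which are no part of the job. Leave any purple look-alike of the empty_a alone. What is shaped like the full_a but purple is not meant.

How it is judged (in metres and radians):
At the end, for the whole second after the job is handed in: Both green packs lie flat, gauge up, on the tray floor. Both red packs sit in the freed bays: contact end within 5 mm of the blades, on the bay floor (3 mm), 8 mm of its centre line, parallel within 0.2 rad. The amber pack stays seated, moved under 10 mm. All at rest (x of full_a in the frame of tray between -0.112 and 0.112 m and y of full_a in the frame of tray between -0.076 and 0.076 m and z of full_a in the frame of tray between 0.004 and 0.014 m and angle between each of full_a, full_b's own z axis and vertical below 0.12 rad and linear speed of each of full_a, full_b, empty_a, empty_b, charging below 0.02 m/s and angular speed of each of full_a, full_b, empty_a, empty_b, charging below 0.2 rad/s and x of full_b in the frame of tray between -0.112 and 0.112 m and y of full_b in the frame of tray between -0.076 and 0.076 m and z of full_b in the frame of tray between 0.004 and 0.014 m and x of empty_a in the frame of charger between -0.057 and -0.047 m and z of empty_a in the frame of charger between 0.009 and 0.015 m and angle between each of empty_a, empty_b, charging's own z axis and vertical below 0.08 rad and angle between the x axis of each of empty_a, empty_b, charging and the x axis of charger, either way round below 0.2 rad and (y of empty_a in the frame of charger between -0.07 and -0.054 m or y of empty_a in the frame of charger between -0.008 and 0.008 m or y of empty_a in the frame of charger between 0.054 and 0.07 m) and x of empty_b in the frame of charger between -0.057 and -0.047 m and z of empty_b in the frame of charger between 0.009 and 0.015 m and (y of empty_b in the frame of charger between -0.07 and -0.054 m or y of empty_b in the frame of charger between -0.008 and 0.008 m or y of empty_b in the frame of charger between 0.054 and 0.07 m) and x of charging in the frame of charger between -0.057 and -0.047 m and z of charging in the frame of charger between 0.009 and 0.015 m and (y of charging in the frame of charger between -0.07 and -0.054 m or y of charging in the frame of charger between -0.008 and 0.008 m or y of charging in the frame of charger between 0.054 and 0.07 m) and distance of charging from where it was at the start of the episode below 0.01 m); the robot touches nothing.
It fails at once if the pack still charging is pulled out or shifted more than 12 mm (distance of charging from where it was at the start of the episode above 0.012 m).
It fails at once if the phone is pushed more than 15 mm (distance of phone from where it was at the start of the episode above 0.015 m).
It fails at once if the pair of glasses is pushed more than 15 mm (distance of glasses from where it was at the start of the episode above 0.015 m).
It also fails if it takes over 96 s, if anything falls off the work surface, if the arm or the gripper's body presses on something with over 40 N, if the wrist force passes 120 N, or if a joint passes its speed limit or range.

### The arm

A 7-joint arm with a two-finger parallel gripper is mounted at the origin on a cart in front of the work surface, level with it; the furniture and walls round the work are solid. World frame = base frame: x ahead of the robot, y to its left, z up, the work surface at z = 0. Lengths are in mm, angles in rad, forces in N, time in s.
With the tool pointing down it reaches from about 400 to 900 mm from the base axis. Payload 5.5 kg.
Tool frame: the origin (TCP) lies midway between the tips of the shut fingers; the grasp point (between the pads) lies 19 mm behind it (env.grip_depth is the distance from the TCP to the grasp point, in mm); z points along the fingers, y is the line along which they close (so a half turn about z gives the same grasp; the last joint's range is limited). The gripper opens to 85 mm and grips with 20 to 120 N. Pads are 22 mm wide; open, the fingers measure 114 mm over their backs; the gripper's body (76 mm by 85 mm) begins 54 mm behind the grasp point. The pads swing forward as they close: fully open they stand 13 mm farther back than shut.
Start: joints at [1.472, 0.501, -0.427, 1.55, 0.221, 1.138, -0.21], TCP at [230.105, -607.907, 231.31] pointing down, gripper open.
Joint ranges: [-2.88, 2.88], [-0.31, 2.03], [-1.54, 1.56], [0.2, 2.42], [-1.41, 4.55], [0.19, 2.02], [-2.57, 2.57]. Speed limits (rad/s): [2.57, 2.57, 3.14, 3.14, 3.14, 3.14, 3.14].

### API

Orientations are given as a rotation vector (axis times angle).
In Python, from rig import env, vision gives the robot as it stands.
- The arm moves only by the tool drive_tool, never from a script. Its argument "targets" is a list of rows, each a list of 3 entries, a list of its own where there are three numbers: the opening, from 0 (shut) to 1 (fully open), then the shift along the tool's x, y, z in mm, then the turn, a rotation vector about the tool's x, y, z in degrees. In form: [[hand, [dx, dy, dz], [rx, ry, rz]], ...]. A call has 1 to 5 rows; each row shifts and turns the commanded pose from where the row before left it, along the tool's axes as they then stand; what a row does not reach is not made up. A row lasts 1/10 s, in which the tool goes at most 50 mm and 8.59 degrees, less where a joint would pass 70% of its speed; a pose out of reach is approached as far as the arm can. A call with a gripper value outside its range is refused whole. The fingers move at their own pace and stop on an object; the grip force is fixed at half the most. Time passes only in rows, so rows that do not move let the fingers close. It gives the time, the measured TCP pose, the force, the opening and the grip force at its end, in the units of the state.
- env.get_obs(): the state, without advancing time (a new reading comes with each control period).
- vision.snapshot(name): name is "side" or "top"; returns a dict with "frame" (400x640x3 uint8, red, green, blue), "mtx" (3x3 intrinsics, pixels), "distortion" ([k1, k2, p1, p2, k3] as OpenCV has them; the pictures are not rectified), "extrinsics" (4x4, takes a point from camera to world coordinates). Camera axes: x right, y down, z forward; pixel columns grow to the right and rows downward; lengths in mm; the calibration is good to about 2 mm. A picture is of the moment at which its call begins. There is no depth.
- env.close_job(): hands the job in; it is judged then, once.
The state is a dict: "clock": time; "qpos": joint angles; "qvel": joint speeds; "joint_torque": joint torques, N m; "eef_pos": TCP position; "ee_rot": TCP orientation; "ft_force": force on the tool from outside, world axes, zero at the start; "moment": the same for the moment, N m; "finger_gap": opening from 0.0 (shut) to 1.0 (fully open); "finger_force": force on a finger pad.
Only numpy, scipy, OpenCV 4.12 (cv2) and the standard library are available. Lean on these libraries where they do the work, as an engineer would, in place of code of your own. Each camera call takes 0.05 s, during which the arm holds its last target. There are 200 camera calls.

## Working session

There is one attempt and no reset: what is moved stays moved. The work goes in short steps, Python scripts to look and compute and a tool call to move; the robot and the scene stay as the last step left them, time stands still between calls to the robot, and variables do not carry over. Pictures are saved under pics/ and viewed, at most 14 in all, crops included, and the job is handed in when it is done.

Besides the shell and the picture viewer there is one more tool, called after "Call:" as name([rows], argument=value, ...), one row to a line, values as JSON. drive_tool: Moves the arm, as the interface text tells. Its arguments: {"type":"object","properties":{"targets":{"type":"array"}},"required":["targets"]}

```bash
mkdir -p pics
python3 - <<'E'
from rig import env, vision
import cv2,pickle
o=env.get_obs(); print(o)
for n in("top","side"):
    s=vision.snapshot(n); pickle.dump(s,open(n+'.pkl','wb'))
    cv2.imwrite(f'pics/{n}0.png',cv2.resize(s['frame'][:,:,::-1],(800,500),interpolation=cv2.INTER_CUBIC))
    print(n,s['mtx'],s['distortion'],s['extrinsics'])
E
```

```text
{'clock': 0.0, 'qpos': array([ 1.47220091,  0.50186133, -0.42678691,  1.55143923,  0.22083331,
        1.1383033 , -0.21031044]), 'qvel': array([-0.00070813,  0.00165825,  0.00052958, -0.00019649,  0.00043779,
        0.00215247,  0.00066745]), 'joint_torque': array([-5.57085023e-04, -5.69525814e+01, -5.81647396e+00, -2.80941457e+01,
        1.06621903e-02,  1.20401569e-02, -4.15107266e-06]), 'eef_pos': array([ 229.77248167, -607.29738857,  230.2550011 ]), 'ee_rot': array([-3.08842415e+00, -5.64947665e-01,  4.90416639e-04]), 'ft_force': array([-2.61083450e-04,  7.40965313e-01,  2.48858263e-01]), 'moment': array([0.00664311, 0.00867827, 0.00169635]), 'finger_force': 0.0, 'finger_gap': 1.003210606895644}
top [[377.91947784   0.         320.03698206]
 [  0.         377.91947784 201.39339268]
 [  0.           0.           1.        ]] [-0.05770428  0.          0.          0.          0.        ] [[ 2.46795315e-02 -9.88431386e-01  1.49647305e-01  3.48919289e+02]
 [-9.99693200e-01 -2.47164448e-02  1.61346079e-03 -4.27410433e+00]
 [ 2.10395408e-03 -1.49641213e-01 -9.88738125e-01  9.02218321e+02]
 [ 0.00000000e+00  0.00000000e+00  0.00000000e+00  1.00000000e+00]]
side [[479.26847702   0.         316.12023597]
 [  0.         479.26847702 204.2589086 ]
 [  0.           0.           1.        ]] [-0.03360535  0.          0.          0.          0.        ] [[ 9.98597184e-01 -4.08727931e-02  3.36612292e-02  4.52248548e+02]
 [-4.59383698e-02 -3.52630204e-01  9.34634477e-01 -1.07168882e+03]
 [-2.63311554e-02 -9.34869699e-01 -3.54013158e-01  4.44109020e+02]
 [ 0.00000000e+00  0.00000000e+00  0.00000000e+00  1.00000000e+00]]
```

View pics/top0.png

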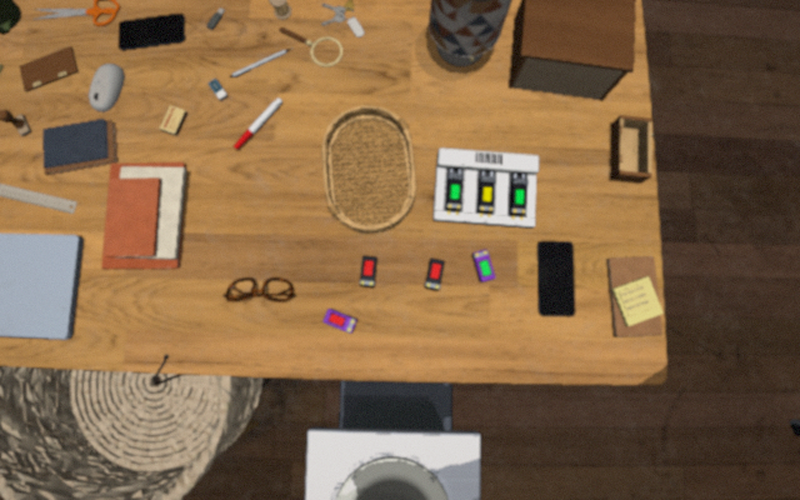

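View pics/side0.png

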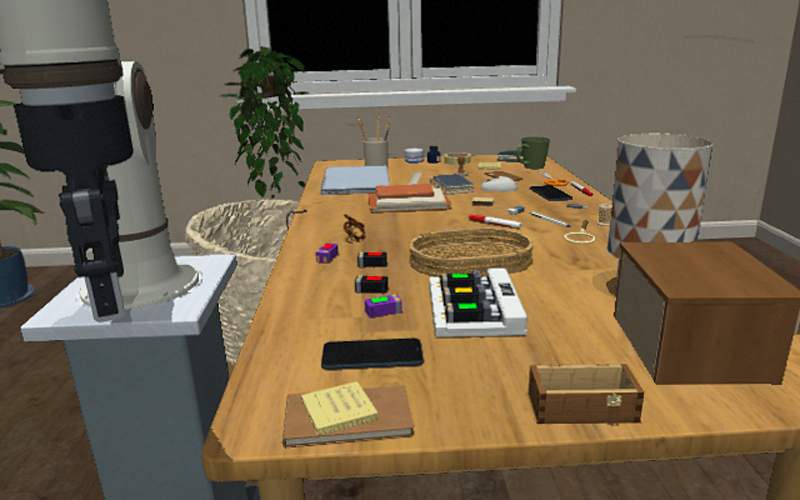

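The top view shows these candidates, in pixels of the 800-wide picture:
- **Red gauge, black body:** (369,271) and (435,274). These are the empties.
- **Purple body:** (340,320) and (484,266). These are look-alikes, to be left alone.
- **Charger:** green at (455,191) and (519,196), amber at (487,194) in the middle bay.

I'll confirm with an enlarged crop.

Run:
```python
import cv2,pickle
s=pickle.load(open('top.pkl','rb'));f=s['frame'][:,:,::-1]
# origin (252,80), 190x142 px, x4.2
c=f[110:260,250:450]; cv2.imwrite('pics/crop1.png',cv2.resize(c,None,fx=4,fy=4,interpolation=cv2.INTER_CUBIC))
```

```text
(no output)
```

View pics/crop1.png

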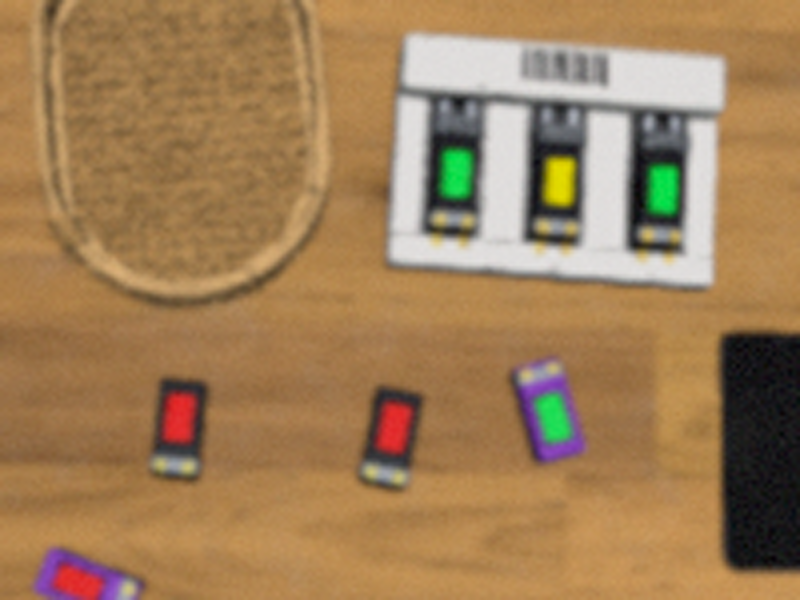

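The crop confirms it: two black packs with red gauges at crop (178,430) and (391,438), contact ends toward the robot like the charger's. Purple ones at (548,412) and (85,580) are to be left. Green packs are in the outer bays and amber is in the middle one.

```bash
cat > h.py <<'E'
import numpy as np,cv2
def proj(s,uv,z):
    uv=np.array(uv,float).reshape(-1,1,2)
    n=cv2.undistortPoints(uv,s['mtx'],np.array(s['distortion']))[:,0]
    E=s['extrinsics'];d=np.c_[n,np.ones(len(n))]@E[:3,:3].T;c=E[:3,3]
    return (c+d*((z-c[2])/d[:,2])[:,None])
def crop(s,p,x0,y0,k,z):
    return proj(s,(np.array(p,float)+.5)/k-.5+[x0,y0],z)
def gauges(s,z,hlo,hhi,amin=25):
    h=cv2.cvtColor(s['frame'],cv2.COLOR_RGB2HSV)
    m=cv2.inRange(h,(hlo,170,120),(hhi,255,255))
    n,_,st,c=cv2.connectedComponentsWithStats(m)
    return [(st[i,4],c[i].round(1),proj(s,c[i],z)[0].round(1)) for i in range(1,n) if st[i,4]>=amin]
E
python3 - <<'E'
import pickle,numpy as np; from h import *
np.set_printoptions(suppress=True,precision=1)
s=pickle.load(open('top.pkl','rb'))
C=lambda p,z:crop(s,p,250,110,4,z)[:,:2]
print('empA corners',C([(163,380),(208,381),(200,476),(150,475)],24))
print('empB',C([(376,388),(422,393),(408,488),(360,482)],24))
print('rear top',C([(403,33),(726,58)],36)); print('rear front edge',C([(398,92),(722,112)],36))
print('front bottom corner',C([(388,266),(712,287)],21),C([(388,266),(712,287)],0))
print('contact ends of packs top',C([(450,236),(553,245),(655,252)],36))
print('tray rim bottom, left, right, inner',C([(185,300),(38,120),(325,150)],41),C([(185,285),(60,120),(308,150)],8))
for n,a,b in(('g',50,75),('y',22,35),('r',0,5)):
  for z in (24,36): print(n,z,gauges(s,z,a,b))
t=crop(s,[(0,0)],0,0,1.25,41)
K=lambda p,z:crop(s,p,0,0,1.25,z)[:,:2]
print('tray rim',K([(368,106),(368,230),(323,170),(415,165)],41))
print('phone',K([(537,240),(574,315)],8),'glasses',K([(225,290),(295,290)],20))
E
```

```text
empA corners [[472.4  66.6]
 [472.5  40.2]
 [416.6  43. ]
 [416.5  72.1]]
empB [[470.8 -58.5]
 [468.5 -85.5]
 [412.6 -78. ]
 [415.4 -50. ]]
rear top [[ 685.1  -70.8]
 [ 675.2 -266.1]]
rear front edge [[ 647.9  -68.3]
 [ 641.1 -262.8]]
front bottom corner [[ 544.8  -64.7]
 [ 537.1 -258.8]] [[ 549.5  -66.1]
 [ 541.6 -264.8]]
contact ends of packs top [[ 560.4  -99.9]
 [ 556.6 -160.6]
 [ 554.  -221. ]]
tray rim bottom, left, right, inner [[517.2  54.2]
 [623.7 145.1]
 [609.4 -25.2]] [[532.9  56.7]
 [634.5 137.3]
 [619.1 -15.6]]
g 24 [(np.int32(86), array([363.7, 152.9]), array([ 602.2, -104.9,   24. ])), (np.int32(87), array([415.4, 156.8]), array([ 596.1, -229.5,   24. ])), (np.int32(59), array([387.9, 214.1]), array([ 455.8, -162.6,   24. ]))]
g 36 [(np.int32(86), array([363.7, 152.9]), array([ 598.7, -103.5,   36. ])), (np.int32(87), array([415.4, 156.8]), array([ 592.8, -226.4,   36. ])), (np.int32(59), array([387.9, 214.1]), array([ 454.4, -160.5,   36. ]))]
y 24 [(np.int32(89), array([389.6, 154.8]), array([ 599.2, -167.1,   24. ]))]
y 36 [(np.int32(89), array([389.6, 154.8]), array([ 595.8, -164.8,   36. ]))]
r 24 [(np.int32(67), array([193.7, 111.6]), array([697.6, 313.5,  24. ])), (np.int32(63), array([294.4, 213.8]), array([451.1,  56.3,  24. ])), (np.int32(70), array([348.2, 216.2]), array([448.5, -69.6,  24. ])), (np.int32(29), array([268.9, 255.2]), array([353.5, 112. ,  24. ]))]
r 36 [(np.int32(67), array([193.7, 111.6]), array([692.9, 309.2,  36. ])), (np.int32(63), array([294.4, 213.8]), array([449.7,  55.5,  36. ])), (np.int32(70), array([348.2, 216.2]), array([447.1, -68.7,  36. ])), (np.int32(29), array([268.9, 255.2]), array([353.5, 110.4,  36. ]))]
tray rim [[764.7  66.8]
 [518.8  57.9]
 [632.8 147.5]
 [646.9 -26.9]]
phone [[ 514.1 -266.6]
 [ 371.5 -335.1]] glasses [[401.7 324.6]
 [405.4 192.1]]
```

Call:
drive_tool([
  [0.6,[0,0,0],[0,0,8]],
  [0.6,[0,0,0],[0,0,8]],
  [0.6,[0,0,0],[0,0,7.8]],
  [0.6,[24,-37,0],[0,0,0]],
  [0.6,[24,-37,0],[0,0,0]],
])

```text
clock: 0.6
eef_pos: [281.1, -536.4, 230.4]
ee_rot: [-3.139, 0.09, 0.001]
ft_force: [1.2, 0.8, -0.5]
finger_gap: 0.601
finger_force: 0.0
```

Call:
drive_tool([
  [0.6,[24,-37,0],[0,0,0]],
  [0.6,[24,-37,0],[0,0,0]],
  [0.6,[24,-37,0],[0,0,0]],
  [0.6,[24,-37,0],[0,0,0]],
  [0.6,[24,-37,0],[0,0,0]],
])

```text
clock: 1.1
eef_pos: [412.3, -356.6, 231.1]
ee_rot: [-3.14, 0.084, 0.001]
ft_force: [1.2, -0.1, -0.1]
finger_gap: 0.603
finger_force: 0.0
```

```bash
cat >> h.py <<'E'
from scipy.spatial.transform import Rotation as Ro
CH=np.array([610,-165.]);YAW=-2.85
def ch(x,y):  # charger -> world
    a=np.deg2rad(YAW);return CH+[x*np.cos(a)-y*np.sin(a),x*np.sin(a)+y*np.cos(a)]
def to(x,y,z,yaw=YAW):
    from rig import env
    o=env.get_obs();R=Ro.from_rotvec(o['ee_rot']);T=Ro.from_euler('z',yaw,degrees=True)*Ro.from_rotvec([np.pi,0,0])
    print('t',o['clock'],'pos',o['eef_pos'].round(1),'dtool',R.inv().apply(np.array([x,y,z])-o['eef_pos']).round(1),'turn',(R.inv()*T).as_rotvec(degrees=True).round(2),'F',o['ft_force'].round(1),'gap',round(o['finger_gap'],2),'ff',round(o['finger_force'],1))
E
python3 -c "
from h import *
to(*ch(-23,61),60)"
```

```text
t 1.1 pos [ 412.3 -356.6  231.1] dtool [ 164.  -262.8  171.1] turn [-0.01  0.02 -0.23] F [ 1.2 -0.1 -0.1] gap 0.6 ff 0.0
```

Call:
drive_tool([
  [0.6,[24,-38,0],[0,0,0]],
  [0.6,[24,-38,10],[0,0,0]],
  [0.6,[24,-38,20],[0,0,0]],
  [0.6,[24,-38,20],[0,0,0]],
  [0.6,[24,-38,20],[0,0,0]],
])

```text
clock: 1.6
eef_pos: [542.3, -173.6, 160.5]
ee_rot: [3.14, -0.085, 0.0]
ft_force: [1.4, -0.6, -0.4]
finger_gap: 0.601
finger_force: 0.0
```

Call:
drive_tool([
  [0.55,[20,-36,20],[0,0,0]],
  [0.55,[12,-25,20],[0,0,0]],
  [0.55,[0,0,20],[0,0,0]],
  [0.55,[0,0,0],[0,0,0]],
  [0.55,[0,0,0],[0,0,0]],
])

```text
clock: 2.1
eef_pos: [576.3, -116.3, 100.9]
ee_rot: [3.14, -0.085, -0.003]
ft_force: [-0.2, -0.3, 1.0]
finger_gap: 0.552
finger_force: 0.0
```

```bash
python3 -c "
from h import *
from rig import vision
to(*ch(-23,61),22)
s=vision.snapshot('side');c=s['frame'][190:290,320:450,::-1]
cv2.imwrite('pics/s1.png',cv2.resize(c,None,fx=5,fy=5,interpolation=cv2.INTER_CUBIC))"
```

```text
t 2.1 pos [ 576.3 -116.3  100.9] dtool [ 13.2 -14.1  78.9] turn [ 0.01  0.1  -0.25] F [-0.2 -0.3  1. ] gap 0.55 ff 0.0
```

View pics/s1.png

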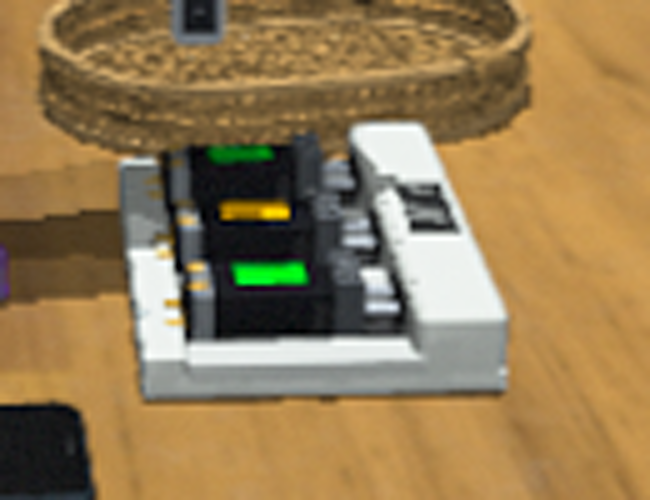

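The side view shows a finger at crop (197,25) above the far green pack at (240,155). Position is consistent, so I'll finish the alignment and descend.

Call:
drive_tool([
  [0.55,[13,-14,10],[0,0,0]],
  [0.55,[0,0,25],[0,0,0]],
  [0.55,[0,0,25],[0,0,0]],
  [0.55,[0,0,15],[0,0,0]],
  [0.55,[0,0,4],[0,0,0]],
])

```text
clock: 2.65
eef_pos: [589.7, -103.6, 21.5]
ee_rot: [3.14, -0.087, -0.003]
ft_force: [0.2, 0.1, -0.0]
finger_gap: 0.551
finger_force: 0.0
```

Call:
drive_tool([
  [0.55,[0,0,0],[0,0,0]],
  [0.2,[0,0,0],[0,0,0]],
  [0.2,[0,0,0],[0,0,0]],
  [0.2,[0,0,0],[0,0,0]],
  [0.2,[0,0,0],[0,0,0]],
])

```text
clock: 3.15
eef_pos: [591.8, -103.1, 24.0]
ee_rot: [3.139, -0.085, 0.004]
ft_force: [-2.5, -0.8, 6.4]
finger_gap: 0.311
finger_force: 60.4
```

```bash
python3 -c "
from h import *
from rig import vision
to(*ch(-23,61),22)
s=vision.snapshot('side');c=s['frame'][170:270,320:450,::-1]
cv2.imwrite('pics/s2.png',cv2.resize(c,None,fx=5,fy=5,interpolation=cv2.INTER_CUBIC))"
```

```text
t 3.15 pos [ 591.8 -103.1   24. ] dtool [-1.7 -0.1  2. ] turn [ 0.06 -0.13 -0.24] F [-2.5 -0.8  6.4] gap 0.31 ff 60.4
```

View pics/s2.png

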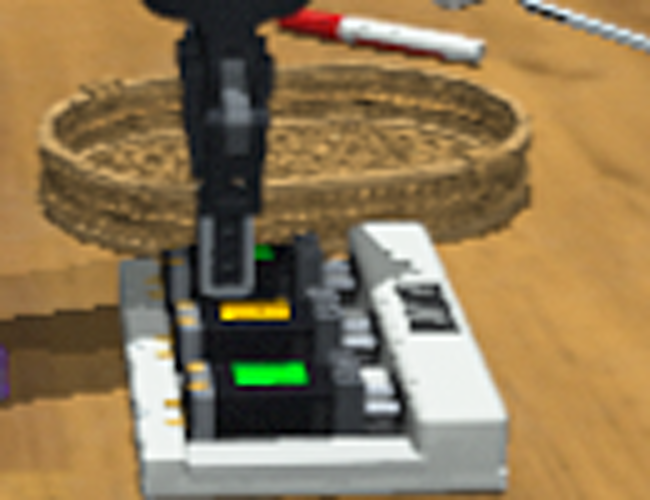

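The grip is good (60 N, gap 0.31). Now lift straight up and check.

Call:
drive_tool([
  [0.2,[0,0,-10],[0,0,0]],
  [0.2,[0,0,-20],[0,0,0]],
  [0.2,[0,0,-30],[0,0,0]],
  [0.2,[0,0,-30],[0,0,0]],
  [0.2,[0,0,0],[0,0,0]],
])

```text
clock: 3.7
eef_pos: [594.0, -102.3, 117.5]
ee_rot: [3.139, -0.084, 0.012]
ft_force: [0.0, 0.1, -0.2]
finger_gap: 0.309
finger_force: 60.9
```

```bash
python3 -c "
from h import *
to(692,61,23)"
```

```text
t 3.7 pos [ 594.  -102.3  117.5] dtool [  88.5 -168.4   95.1] turn [ 0.05 -0.45 -0.2 ] F [ 0.   0.1 -0.2] gap 0.31 ff 60.9
```

Call:
drive_tool([
  [0.2,[18,-34,0],[0,0,0]],
  [0.2,[18,-34,0],[0,0,0]],
  [0.2,[18,-34,0],[0,0,0]],
  [0.2,[18,-34,0],[0,0,0]],
  [0.2,[17,-32,0],[0,0,0]],
])

```text
clock: 4.2
eef_pos: [688.6, 62.3, 112.1]
ee_rot: [-3.14, 0.083, 0.002]
ft_force: [0.4, -0.8, -0.9]
finger_gap: 0.307
finger_force: 60.8
```

Call:
drive_tool([
  [0.2,[0,0,20],[0,0,0]],
  [0.2,[0,0,20],[0,0,0]],
  [0.2,[0,0,10],[0,0,0]],
  [0.2,[0,0,0],[0,0,0]],
  [0.2,[0,0,0],[0,0,0]],
])

```text
clock: 4.7
eef_pos: [688.6, 60.2, 62.6]
ee_rot: [-3.14, 0.085, 0.0]
ft_force: [0.1, 0.3, -1.7]
finger_gap: 0.307
finger_force: 60.8
```

```bash
python3 -c "
from h import *
from rig import vision
to(692,61,23)
for i,n in enumerate(('side','top')):
    s=vision.snapshot(n);c=s['frame'][130:270,270:450,::-1] if n=='side' else s['frame'][60:200,230:450,::-1]
    cv2.imwrite(f'pics/s3{n}.png',cv2.resize(c,None,fx=3.5,fy=3.5,interpolation=cv2.INTER_CUBIC))"
```

```text
t 4.7 pos [688.6  60.2  62.6] dtool [ 3.4 -1.  39.6] turn [-0.    0.   -0.25] F [ 0.1  0.3 -1.7] gap 0.31 ff 60.8
```

View pics/s3side.png

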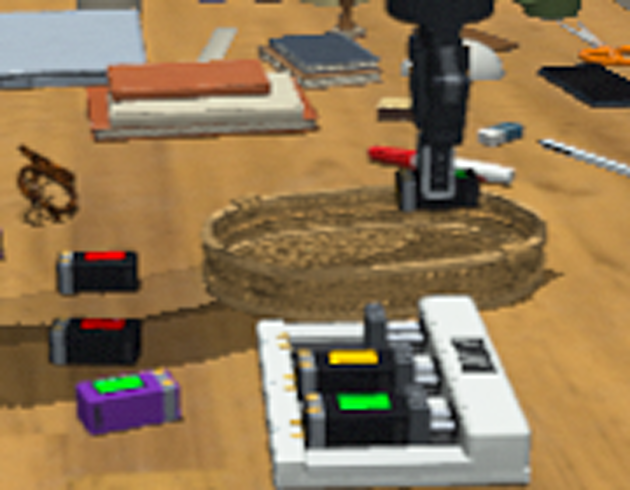

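The pack is held level over the tray at crop (440,190). The freed bay's slider at (375,320) has sprung forward and the amber pack at (353,357) hasn't moved.

Call:
drive_tool([
  [0.2,[0,0,18],[0,0,0]],
  [0.2,[0,0,14],[0,0,0]],
  [0.2,[0,0,6],[0,0,0]],
  [0.2,[0,0,2],[0,0,0]],
  [0.2,[0,0,1],[0,0,0]],
])

```text
clock: 5.3
eef_pos: [688.3, 60.6, 20.7]
ee_rot: [-3.14, 0.084, 0.001]
ft_force: [-1.0, -0.4, -0.6]
finger_gap: 0.312
finger_force: 60.8
```

Call:
drive_tool([
  [0.2,[0,0,1],[0,0,0]],
  [0.2,[0,0,0],[0,0,0]],
])

```text
clock: 5.5
eef_pos: [688.9, 60.6, 20.7]
ee_rot: [-3.14, 0.084, -0.001]
ft_force: [-0.1, 0.7, -1.0]
finger_gap: 0.308
finger_force: 60.8
```

Call:
drive_tool([
  [0.2,[0,0,1],[0,0,0]],
  [0.2,[0,0,0],[0,0,0]],
])

```text
clock: 5.7
eef_pos: [689.1, 60.6, 19.9]
ee_rot: [-3.14, 0.084, -0.002]
ft_force: [0.4, -0.7, 1.4]
finger_gap: 0.306
finger_force: 60.9
```

Call:
drive_tool([
  [0.5,[0,0,0],[0,0,0]],
  [0.5,[0,0,0],[0,0,0]],
  [0.55,[0,0,0],[0,0,0]],
  [0.55,[0,0,-25],[0,0,0]],
  [0.55,[0,0,-35],[0,0,0]],
])

```text
clock: 6.2
eef_pos: [686.4, 60.1, 77.3]
ee_rot: [3.14, -0.084, -0.008]
ft_force: [0.9, 0.0, 0.2]
finger_gap: 0.552
finger_force: 0.0
```

Call:
drive_tool([
  [0.55,[0,0,-20],[0,0,0]],
  [0.55,[-10,40,0],[0,0,0]],
  [0.55,[-15,40,0],[0,0,0]],
  [0.55,[-15,40,0],[0,0,0]],
  [0.55,[-15,40,0],[0,0,0]],
])

```text
clock: 6.7
eef_pos: [624.4, -97.8, 99.5]
ee_rot: [3.14, -0.084, 0.001]
ft_force: [-0.3, -0.5, 0.9]
finger_gap: 0.55
finger_force: 0.0
```

Call:
drive_tool([
  [0.55,[-15,40,0],[0,0,0]],
  [0.55,[-15,40,0],[0,0,0]],
  [0.55,[-5,35,0],[0,0,0]],
  [0.55,[0,10,0],[0,0,0]],
  [0.55,[0,0,0],[0,0,0]],
])

```text
clock: 7.2
eef_pos: [582.9, -222.2, 99.3]
ee_rot: [3.139, -0.091, 0.0]
ft_force: [-0.4, 0.6, 0.3]
finger_gap: 0.55
finger_force: 0.0
```

```bash
python3 -c "
from h import *
from rig import vision
s=vision.snapshot('top')
for z in(32,36):print(gauges(s,z,50,75),gauges(s,z,22,35))
to(*ch(-23,-62),24)"
```

```text
[(np.int32(81), array([295.7, 113.2]), array([695.3,  61.4,  32. ])), (np.int32(43), array([415.9, 156.5]), array([ 594.5, -228.7,   32. ])), (np.int32(61), array([387.7, 213.7]), array([ 455.6, -160.7,   32. ]))] [(np.int32(48), array([389.6, 154.9]), array([ 596.7, -165.7,   32. ]))]
[(np.int32(81), array([295.7, 113.2]), array([693.7,  61.1,  36. ])), (np.int32(43), array([415.9, 156.5]), array([ 593.4, -227.7,   36. ])), (np.int32(61), array([387.7, 213.7]), array([ 455.1, -159.9,   36. ]))] [(np.int32(48), array([389.6, 154.9]), array([ 595.5, -164.9,   36. ]))]
t 7.25 pos [ 583.6 -219.3   99.4] dtool [ 0.6  6.5 75.4] turn [-0.03 -0.03 -0.3 ] F [ 0.5 -0.2 -0.1] gap 0.55 ff 0.0
```

The first green pack lies in the tray (gauge at about 695, 61). Now I descend on the second.

Call:
drive_tool([
  [0.55,[1,5,20],[0,0,0]],
  [0.55,[0,0,25],[0,0,0]],
  [0.55,[0,0,20],[0,0,0]],
  [0.55,[0,0,10],[0,0,0]],
  [0.55,[0,0,0],[0,0,0]],
])

```text
clock: 7.75
eef_pos: [583.7, -221.4, 22.9]
ee_rot: [-3.138, 0.079, 0.004]
ft_force: [-0.9, -0.6, 0.2]
finger_gap: 0.549
finger_force: 0.0
```

Call:
drive_tool([
  [0.2,[0,0,0],[0,0,0]],
  [0.2,[0,0,0],[0,0,0]],
  [0.2,[0,0,0],[0,0,0]],
  [0.2,[0,0,0],[0,0,0]],
])

```text
clock: 8.15
eef_pos: [585.0, -224.4, 25.7]
ee_rot: [3.14, -0.084, 0.003]
ft_force: [-2.4, 0.7, 6.6]
finger_gap: 0.308
finger_force: 61.0
```

Call:
drive_tool([
  [0.2,[0,0,-10],[0,0,0]],
  [0.2,[0,0,-20],[0,0,0]],
  [0.2,[0,0,-30],[0,0,0]],
  [0.2,[0,0,-30],[0,0,0]],
  [0.2,[0,0,0],[0,0,0]],
])

```text
clock: 8.65
eef_pos: [587.5, -225.1, 119.6]
ee_rot: [3.138, -0.084, 0.012]
ft_force: [-0.2, -0.2, -0.2]
finger_gap: 0.308
finger_force: 60.6
```

Call:
drive_tool([
  [0.2,[-1,-40,0],[0,0,0]],
  [0.2,[-1,-40,0],[0,0,0]],
  [0.2,[-1,-40,0],[0,0,0]],
  [0.2,[-1,-40,0],[0,0,0]],
  [0.2,[-1,-40,0],[0,0,0]],
])

```text
clock: 9.15
eef_pos: [589.3, -22.9, 114.2]
ee_rot: [3.14, -0.085, -0.001]
ft_force: [0.5, 0.6, -0.1]
finger_gap: 0.307
finger_force: 60.6
```

Call:
drive_tool([
  [0.2,[-1,-40,0],[0,0,0]],
  [0.2,[0,-35,10],[0,0,0]],
  [0.2,[0,-10,10],[0,0,0]],
  [0.2,[0,0,10],[0,0,0]],
  [0.2,[0,0,0],[0,0,0]],
])

```text
clock: 9.65
eef_pos: [591.9, 58.7, 82.3]
ee_rot: [3.139, -0.085, -0.006]
ft_force: [0.2, 0.2, -1.0]
finger_gap: 0.309
finger_force: 60.5
```

```bash
python3 -c "
from h import *
to(592,61,21)"
```

```text
t 9.65 pos [591.9  58.7  82.3] dtool [ 0.2 -2.4 61.3] turn [ 0.11  0.21 -0.27] F [ 0.2  0.2 -1. ] gap 0.31 ff 60.5
```

Call:
drive_tool([
  [0.2,[0,-2,25],[0,0,0]],
  [0.2,[0,0,20],[0,0,0]],
  [0.2,[0,0,8],[0,0,0]],
  [0.2,[0,0,3],[0,0,0]],
  [0.2,[0,0,0],[0,0,0]],
])

```text
clock: 10.15
eef_pos: [593.8, 61.5, 28.5]
ee_rot: [3.14, -0.087, -0.0]
ft_force: [0.7, -0.3, -1.3]
finger_gap: 0.305
finger_force: 60.6
```

Call:
drive_tool([
  [0.2,[0,0,1],[0,0,0]],
  [0.2,[0,0,0],[0,0,0]],
])

```text
clock: 10.35
eef_pos: [594.2, 62.5, 28.2]
ee_rot: [-3.14, 0.085, -0.002]
ft_force: [1.1, -0.5, -1.3]
finger_gap: 0.303
finger_force: 60.6
```

Call:
drive_tool([
  [0.2,[0,0,1],[0,0,0]],
  [0.2,[0,0,0],[0,0,0]],
])

```text
clock: 10.55
eef_pos: [593.7, 62.6, 26.6]
ee_rot: [3.14, -0.084, 0.001]
ft_force: [-0.1, -0.4, -1.5]
finger_gap: 0.306
finger_force: 60.6
```

Call:
drive_tool([
  [0.2,[0,0,2],[0,0,0]],
  [0.2,[0,0,1],[0,0,0]],
  [0.2,[0,0,0],[0,0,0]],
])

```text
clock: 10.85
eef_pos: [593.3, 62.6, 23.1]
ee_rot: [3.14, -0.084, -0.001]
ft_force: [0.1, 0.5, -1.3]
finger_gap: 0.307
finger_force: 60.6
```

Call:
drive_tool([
  [0.2,[0,0,1],[0,0,0]],
  [0.2,[0,0,0],[0,0,0]],
])

```text
clock: 11.05
eef_pos: [593.4, 62.6, 22.1]
ee_rot: [3.14, -0.084, -0.0]
ft_force: [-0.1, 0.4, -0.3]
finger_gap: 0.299
finger_force: 60.6
```

Call:
drive_tool([
  [0.2,[0,0,1],[0,0,0]],
  [0.2,[0,0,0],[0,0,0]],
])

```text
clock: 11.25
eef_pos: [593.6, 62.6, 21.5]
ee_rot: [3.14, -0.084, 0.0]
ft_force: [-0.9, -0.2, 0.4]
finger_gap: 0.306
finger_force: 60.7
```

Call:
drive_tool([
  [0.5,[0,0,0],[0,0,0]],
  [0.5,[0,0,0],[0,0,0]],
  [0.55,[0,0,0],[0,0,0]],
  [0.55,[0,0,-25],[0,0,0]],
  [0.55,[0,0,-35],[0,0,0]],
])

```text
clock: 11.75
eef_pos: [591.5, 62.3, 79.9]
ee_rot: [3.14, -0.084, -0.007]
ft_force: [-0.2, -0.9, 0.5]
finger_gap: 0.547
finger_force: 0.0
```

Call:
drive_tool([
  [0.6,[-20,2,-10],[0,0,1.5]],
  [0.6,[-35,3,0],[0,0,0]],
  [0.6,[-35,3,0],[0,0,0]],
  [0.6,[-35,3,0],[0,0,0]],
  [0.6,[-20,0,0],[0,0,0]],
])

```text
clock: 12.25
eef_pos: [444.9, 62.1, 91.1]
ee_rot: [3.138, -0.125, -0.003]
ft_force: [1.2, 0.1, 0.6]
finger_gap: 0.601
finger_force: 0.0
```

```bash
python3 -c "
from h import *
from rig import vision
s=vision.snapshot('top')
print(gauges(s,32,50,75),gauges(s,36,22,35),gauges(s,24,0,5))
to(443,57,12,-4.2)"
```

```text
[(np.int32(75), array([295.6, 113. ]), array([695.7,  61.6,  32. ])), (np.int32(61), array([387.8, 213.9]), array([ 455.1, -160.9,   32. ]))] [(np.int32(85), array([389.6, 154.8]), array([ 595.9, -164.9,   36. ]))] [(np.int32(65), array([193.5, 111.5]), array([697.8, 314. ,  24. ])), (np.int32(66), array([348.3, 216.4]), array([447.9, -69.8,  24. ]))]
t 12.3 pos [442.1  62.4  90.7] dtool [ 1.7  5.1 78.7] turn [ 0.14  0.27 -0.28] F [-3.4 -0.2 -0.4] gap 0.6 ff 0.0
```

Call:
drive_tool([
  [0.6,[1,5,20],[0,0,0]],
  [0.6,[0,0,25],[0,0,0]],
  [0.6,[0,0,20],[0,0,0]],
  [0.6,[0,0,12],[0,0,0]],
  [0.6,[0,0,0],[0,0,0]],
])

```text
clock: 12.8
eef_pos: [447.9, 57.7, 13.1]
ee_rot: [3.139, -0.125, -0.004]
ft_force: [0.1, 0.4, 0.1]
finger_gap: 0.605
finger_force: 0.0
```

Call:
drive_tool([
  [0.2,[0,0,0],[0,0,0]],
  [0.2,[0,0,0],[0,0,0]],
  [0.2,[0,0,0],[0,0,0]],
  [0.2,[0,0,0],[0,0,0]],
])

```text
clock: 13.2
eef_pos: [449.7, 57.8, 15.3]
ee_rot: [-3.139, 0.125, -0.003]
ft_force: [-1.0, 0.9, 6.0]
finger_gap: 0.307
finger_force: 59.8
```

```bash
python3 -c "
from h import *
from rig import vision
to(443,57,12,-4.2)
s=vision.snapshot('side');c=s['frame'][140:270,230:430,::-1]
cv2.imwrite('pics/s4.png',cv2.resize(c,None,fx=4,fy=4,interpolation=cv2.INTER_CUBIC))"
```

```text
t 13.2 pos [449.7  57.8  15.3] dtool [-6.6  1.4  3.3] turn [-0.02 -0.12 -0.37] F [-1.   0.9  6. ] gap 0.31 ff 59.8
```

View pics/s4.png

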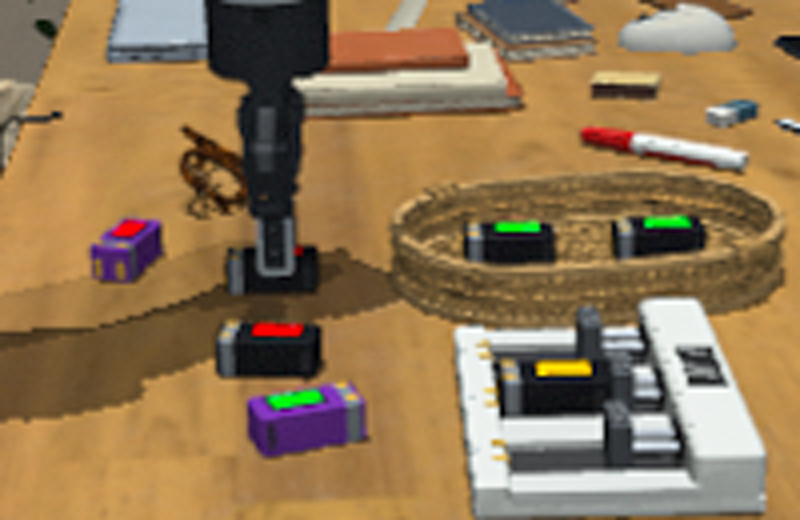

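Both green packs lie flat in the tray, at crop (515,235) and (665,232). Red A is gripped near its centre, with the finger at (277,250). Now lift and carry it to the left bay.

Call:
drive_tool([
  [0.2,[0,0,-10],[0,0,0]],
  [0.2,[0,0,-25],[0,0,0]],
  [0.2,[0,0,-30],[0,0,-1.7]],
  [0.2,[0,0,-25],[0,0,0]],
  [0.2,[18,24,0],[0,0,0]],
])

```text
clock: 13.75
eef_pos: [466.4, 36.1, 108.1]
ee_rot: [-3.14, 0.069, -0.008]
ft_force: [2.3, 0.3, -1.3]
finger_gap: 0.306
finger_force: 59.3
```

Call:
drive_tool([
  [0.2,[24,30,0],[0,0,0]],
  [0.2,[24,30,0],[0,0,0]],
  [0.2,[24,30,0],[0,0,0]],
  [0.2,[24,30,0],[0,0,0]],
  [0.2,[10,5,0],[0,0,0]],
])

```text
clock: 14.25
eef_pos: [566.7, -103.4, 104.9]
ee_rot: [3.138, -0.089, 0.002]
ft_force: [0.0, -0.8, -1.4]
finger_gap: 0.311
finger_force: 59.2
```

Call:
drive_tool([
  [0.2,[0,0,0],[0,0,0]],
  [0.2,[0,0,0],[0,0,0]],
])

```text
clock: 14.45
eef_pos: [564.2, -96.0, 104.3]
ee_rot: [-3.14, 0.077, 0.002]
ft_force: [0.2, -0.0, -2.1]
finger_gap: 0.305
finger_force: 59.2
```

```bash
python3 -c "
from h import *
to(*ch(-37,62),40)"
```

```text
t 14.45 pos [564.2 -96.  104.3] dtool [12.2  4.8 64.3] turn [-0.06  0.06  0.04] F [ 0.2 -0.  -2.1] gap 0.31 ff 59.2
```

Call:
drive_tool([
  [0.2,[12,5,10],[0,0,0]],
  [0.2,[0,0,20],[0,0,0]],
  [0.2,[0,0,15],[0,0,0]],
  [0.2,[0,0,0],[0,0,0]],
  [0.2,[0,0,0],[0,0,0]],
])

```text
clock: 14.95
eef_pos: [576.0, -101.8, 59.2]
ee_rot: [-3.14, 0.076, 0.002]
ft_force: [-0.2, 0.9, -1.6]
finger_gap: 0.298
finger_force: 59.2
```

```bash
python3 -c "
from h import *
from rig import vision
to(*ch(-37,62),40)
s=vision.snapshot('side');c=s['frame'][180:280,320:450,::-1]
cv2.imwrite('pics/s5.png',cv2.resize(c,None,fx=6,fy=6,interpolation=cv2.INTER_CUBIC))"
```

```text
t 14.95 pos [ 576.  -101.8   59.2] dtool [ 0.1 -0.6 19.2] turn [-0.03  0.08  0.08] F [-0.2  0.9 -1.6] gap 0.3 ff 59.2
```

View pics/s5.png

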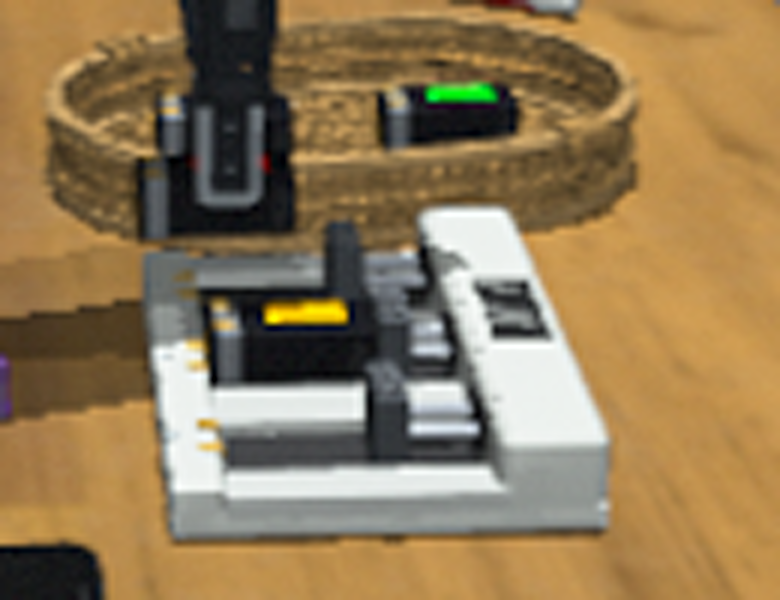

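The pack hangs level, its plain end at crop x 295 clear of the slider face at x 328. Lower to below the slider top, then push.

Call:
drive_tool([
  [0.2,[0,0,10],[0,0,0]],
  [0.2,[0,0,9],[0,0,0]],
  [0.2,[0,0,0],[0,0,0]],
  [0.2,[0,0,0],[0,0,0]],
])

```text
clock: 15.4
eef_pos: [576.5, -103.0, 39.9]
ee_rot: [-3.14, 0.079, 0.001]
ft_force: [0.4, -0.2, -1.0]
finger_gap: 0.308
finger_force: 59.3
```

Call:
drive_tool([
  [0.2,[8,0,0],[0,0,0]],
  [0.2,[7,0,0],[0,0,0]],
  [0.2,[6,0,0],[0,0,0]],
  [0.2,[2,0,0],[0,0,0]],
  [0.2,[0,0,0],[0,0,0]],
])

```text
clock: 15.9
eef_pos: [599.6, -104.2, 40.1]
ee_rot: [3.141, -0.079, -0.001]
ft_force: [-3.8, -0.2, 0.4]
finger_gap: 0.307
finger_force: 59.4
```

```bash
python3 -c "
from h import *
from rig import vision
to(*ch(-14,62),40)
s=vision.snapshot('side');c=s['frame'][180:280,320:450,::-1]
cv2.imwrite('pics/s6.png',cv2.resize(c,None,fx=6,fy=6,interpolation=cv2.INTER_CUBIC))"
```

```text
t 15.9 pos [ 599.6 -104.2   40.1] dtool [-0.6 -1.8  0.1] turn [ 0.01  0.05 -0.03] F [-3.8 -0.2  0.4] gap 0.31 ff 59.4
```

View pics/s6.png

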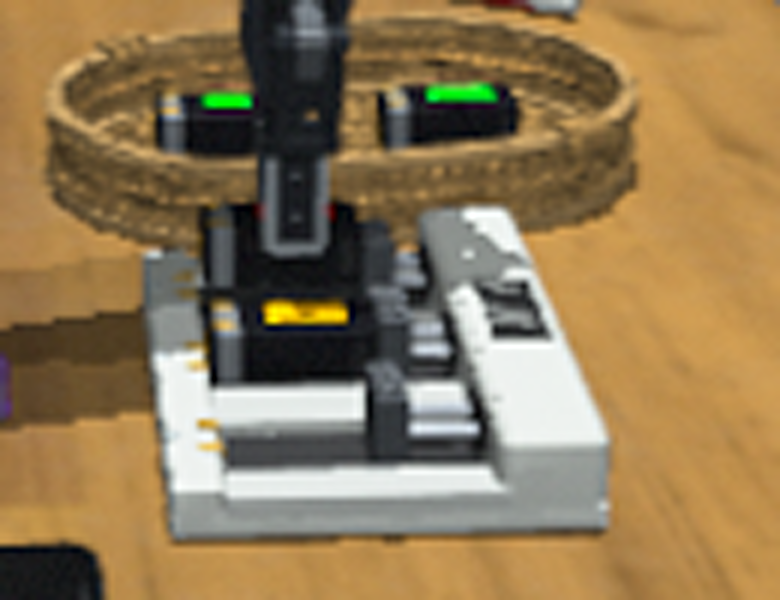

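The slider is pushed back (face at crop x ~362) with 3.8 N. I'll push 2 mm more, trim y and lower.

Call:
drive_tool([
  [0.2,[2,-1,0],[0,0,0]],
  [0.2,[0,0,4],[0,0,0]],
  [0.2,[0,0,4],[0,0,0]],
  [0.2,[0,0,2],[0,0,0]],
  [0.2,[0,0,0],[0,0,0]],
])

```text
clock: 16.45
eef_pos: [601.2, -102.9, 29.6]
ee_rot: [-3.14, 0.078, 0.002]
ft_force: [-3.4, 0.6, -3.2]
finger_gap: 0.306
finger_force: 59.1
```

Call:
drive_tool([
  [0.2,[0,0,2],[0,0,0]],
  [0.2,[0,0,0],[0,0,0]],
])

```text
clock: 16.65
eef_pos: [601.7, -103.1, 28.0]
ee_rot: [-3.14, 0.078, 0.001]
ft_force: [-3.2, 0.5, -2.5]
finger_gap: 0.308
finger_force: 59.2
```

Call:
drive_tool([
  [0.2,[0,0,1],[0,0,0]],
  [0.2,[0,0,0],[0,0,0]],
])

```text
clock: 16.85
eef_pos: [602.0, -103.1, 27.5]
ee_rot: [-3.141, 0.078, -0.0]
ft_force: [-3.1, 0.6, 0.4]
finger_gap: 0.305
finger_force: 59.5
```

Call:
drive_tool([
  [0.2,[0,0,1],[0,0,0]],
  [0.2,[0,0,0],[0,0,0]],
])

```text
clock: 17.05
eef_pos: [602.0, -103.2, 27.4]
ee_rot: [3.14, -0.078, 0.0]
ft_force: [-6.8, 1.3, 8.3]
finger_gap: 0.305
finger_force: 60.3
```

Call:
drive_tool([
  [0.2,[0,0,1],[0,0,0]],
  [0.2,[0,0,0],[0,0,0]],
])

```text
clock: 17.25
eef_pos: [602.0, -103.1, 27.4]
ee_rot: [3.14, -0.078, 0.0]
ft_force: [-10.9, 1.5, 15.8]
finger_gap: 0.302
finger_force: 61.2
```

Firm contact at TCP z 27.4. With the 15.3 mm grip offset measured on the desk, the underside is at about 12, so the pack is on the bay floor. Ease off and release.

Call:
drive_tool([
  [0.2,[0,0,-2],[0,0,0]],
  [0.45,[0,0,0],[0,0,0]],
  [0.5,[0,0,0],[0,0,0]],
  [0.5,[0,0,0],[0,0,0]],
  [0.5,[0,0,-20],[0,0,0]],
])

```text
clock: 17.75
eef_pos: [600.4, -103.2, 45.3]
ee_rot: [-3.14, 0.079, 0.005]
ft_force: [0.2, -0.9, -0.0]
finger_gap: 0.498
finger_force: 0.0
```

Call:
drive_tool([
  [0.5,[0,0,-35],[0,0,0]],
  [0.6,[-20,0,-20],[0,0,0]],
  [0.6,[-35,-5,0],[0,0,5]],
  [0.6,[-35,-10,0],[0,0,0]],
  [0.6,[-35,-10,0],[0,0,0]],
])

```text
clock: 18.25
eef_pos: [480.3, -66.1, 102.7]
ee_rot: [3.134, -0.217, 0.003]
ft_force: [0.7, 0.4, 1.1]
finger_gap: 0.597
finger_force: 0.0
```

Call:
drive_tool([
  [0.6,[-25,-5,0],[0,0,0]],
  [0.6,[0,0,0],[0,0,0]],
  [0.6,[0,0,0],[0,0,0]],
])

```text
clock: 18.55
eef_pos: [457.5, -57.9, 102.9]
ee_rot: [3.134, -0.215, 0.004]
ft_force: [0.6, -0.7, -0.5]
finger_gap: 0.6
finger_force: 0.0
```

```bash
python3 -c "
from h import *
from rig import vision
to(440.5,-68.5,14,-8)
s=vision.snapshot('top')
print(gauges(s,32,50,75),gauges(s,36,22,35),gauges(s,36,0,5))
s=vision.snapshot('side');c=s['frame'][180:280,290:450,::-1]
cv2.imwrite('pics/s7.png',cv2.resize(c,None,fx=5,fy=5,interpolation=cv2.INTER_CUBIC))"
```

```text
t 18.55 pos [457.5 -57.9 102.9] dtool [-15.5  12.8  88.8] turn [ 0.01 -0.13  0.15] F [ 0.6 -0.7 -0.5] gap 0.6 ff 0.0
[(np.int32(76), array([295.6, 113. ]), array([695.6,  61.7,  32. ])), (np.int32(82), array([293.4, 150.6]), array([601.3,  63.5,  32. ]))] [] [(np.int32(65), array([194. , 111.3]), array([693.5, 308.5,  36. ])), (np.int32(29), array([269. , 255.2]), array([353.4, 110.2,  36. ]))]
```

View pics/s7.png

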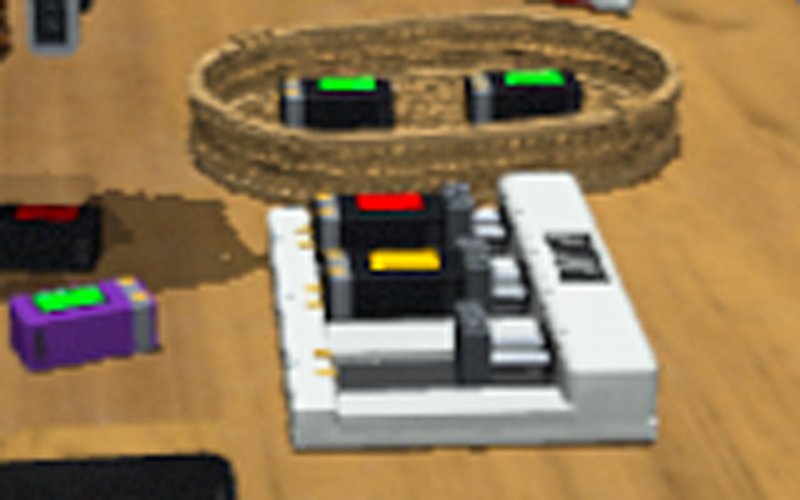

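Red A is seated: its cap at crop x 318–342 and slider at 445 match the amber pack. Now red B.

Call:
drive_tool([
  [0.6,[-16,13,10],[0,0,0]],
  [0.6,[0,0,25],[0,0,0]],
  [0.6,[0,0,20],[0,0,0]],
  [0.6,[0,0,0],[0,0,0]],
  [0.6,[0,0,0],[0,0,0]],
])

```text
clock: 19.15
eef_pos: [439.6, -68.3, 47.3]
ee_rot: [-3.133, 0.216, 0.0]
ft_force: [-0.0, -0.4, -0.3]
finger_gap: 0.599
finger_force: 0.0
```

```bash
python3 -c "
from h import *
to(440.5,-68.5,13,-8)"
```

```text
t 19.15 pos [439.6 -68.3  47.3] dtool [ 0.9  0.1 34.3] turn [-0.04  0.01  0.13] F [-0.  -0.4 -0.3] gap 0.6 ff 0.0
```

Call:
drive_tool([
  [0.6,[1,0,20],[0,0,0]],
  [0.6,[0,0,14],[0,0,0]],
  [0.6,[0,0,0],[0,0,0]],
  [0.2,[0,0,0],[0,0,0]],
  [0.2,[0,0,0],[0,0,0]],
])

```text
clock: 19.65
eef_pos: [441.1, -68.6, 14.7]
ee_rot: [3.134, -0.216, 0.003]
ft_force: [-1.2, 0.5, 6.9]
finger_gap: 0.302
finger_force: 58.1
```

Call:
drive_tool([
  [0.2,[0,0,0],[0,0,0]],
  [0.2,[0,0,0],[0,0,0]],
])

```text
clock: 19.85
eef_pos: [441.1, -68.7, 14.7]
ee_rot: [3.134, -0.216, 0.004]
ft_force: [-1.0, 1.6, 6.0]
finger_gap: 0.308
finger_force: 59.0
```

Call:
drive_tool([
  [0.2,[0,0,-10],[0,0,0]],
  [0.2,[0,0,-25],[0,0,0]],
  [0.2,[0,0,-30],[0,0,-5.2]],
  [0.2,[0,0,-25],[0,0,0]],
  [0.2,[23,25,0],[0,0,0]],
])

```text
clock: 20.35
eef_pos: [462.1, -92.0, 107.3]
ee_rot: [3.14, -0.064, 0.006]
ft_force: [1.4, -0.4, -1.0]
finger_gap: 0.307
finger_force: 59.0
```

Call:
drive_tool([
  [0.2,[27,30,0],[0,0,0]],
  [0.2,[27,30,0],[0,0,0]],
  [0.2,[27,30,0],[0,0,0]],
  [0.2,[20,23,0],[0,0,0]],
  [0.2,[8,10,0],[0,0,0]],
])

```text
clock: 20.85
eef_pos: [566.3, -226.1, 104.4]
ee_rot: [3.139, -0.078, 0.003]
ft_force: [0.4, -0.7, -0.9]
finger_gap: 0.303
finger_force: 59.0
```

Call:
drive_tool([
  [0.2,[0,0,15],[0,0,0]],
  [0.2,[0,0,15],[0,0,0]],
  [0.2,[0,0,0],[0,0,0]],
  [0.2,[0,0,0],[0,0,0]],
])

```text
clock: 21.25
eef_pos: [563.4, -220.5, 72.3]
ee_rot: [-3.139, 0.07, 0.004]
ft_force: [0.1, 0.4, -1.0]
finger_gap: 0.306
finger_force: 58.9
```

```bash
python3 -c "
from h import *
to(*ch(-40,-62),40)"
```

```text
t 21.25 pos [ 563.4 -220.5   72.3] dtool [ 3.9  4.3 32.2] turn [-0.08  0.16  0.31] F [ 0.1  0.4 -1. ] gap 0.31 ff 58.9
```

Call:
drive_tool([
  [0.2,[4,4,0],[0,0,0.3]],
  [0.2,[0,0,12],[0,0,0]],
  [0.2,[0,0,0],[0,0,0]],
  [0.2,[0,0,0],[0,0,0]],
])

```text
clock: 21.65
eef_pos: [568.1, -226.5, 60.8]
ee_rot: [-3.14, 0.081, 0.002]
ft_force: [0.7, 0.0, -1.4]
finger_gap: 0.307
finger_force: 58.9
```

```bash
python3 -c "
from h import *
from rig import vision
to(*ch(-40,-62),40)
s=vision.snapshot('side');c=s['frame'][180:280,310:440,::-1]
cv2.imwrite('pics/s8.png',cv2.resize(c,None,fx=6,fy=6,interpolation=cv2.INTER_CUBIC))"
```

```text
t 21.65 pos [ 568.1 -226.5   60.8] dtool [-1.2 -1.5 20.8] turn [-0.02  0.06 -0.12] F [ 0.7  0.  -1.4] gap 0.31 ff 58.9
```

View pics/s8.png

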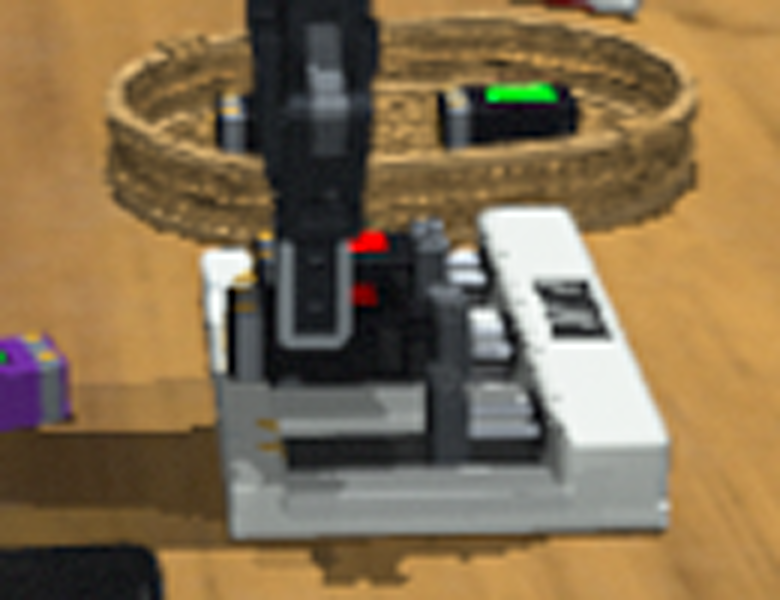

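The pack's cap is at crop x 230, so its plain end is near 390, clear of the slider face at 428. Lower, then push.

Call:
drive_tool([
  [0.2,[-1,-1,10],[0,0,0]],
  [0.2,[0,0,10],[0,0,0]],
  [0.2,[0,0,0],[0,0,0]],
  [0.2,[0,0,0],[0,0,0]],
])

```text
clock: 22.1
eef_pos: [567.2, -225.4, 40.6]
ee_rot: [-3.14, 0.081, 0.002]
ft_force: [-0.4, 0.2, -0.4]
finger_gap: 0.31
finger_force: 58.9
```

Call:
drive_tool([
  [0.2,[8,0,0],[0,0,0]],
  [0.2,[7,0,0],[0,0,0]],
  [0.2,[6,0,0],[0,0,0]],
  [0.2,[3,0,0],[0,0,0]],
  [0.2,[0,0,0],[0,0,0]],
])

```text
clock: 22.6
eef_pos: [591.6, -227.1, 41.2]
ee_rot: [3.14, -0.081, -0.001]
ft_force: [-5.1, -1.0, 1.8]
finger_gap: 0.308
finger_force: 59.1
```

```bash
python3 -c "
from h import *
from rig import vision
to(*ch(-16,-62),40)
s=vision.snapshot('side');c=s['frame'][180:280,310:440,::-1]
cv2.imwrite('pics/s9.png',cv2.resize(c,None,fx=6,fy=6,interpolation=cv2.INTER_CUBIC))"
```

```text
t 22.6 pos [ 591.6 -227.1   41.2] dtool [-0.7 -1.   1.2] turn [ 0.01  0.04 -0.12] F [-5.1 -1.   1.8] gap 0.31 ff 59.1
```

View pics/s9.png

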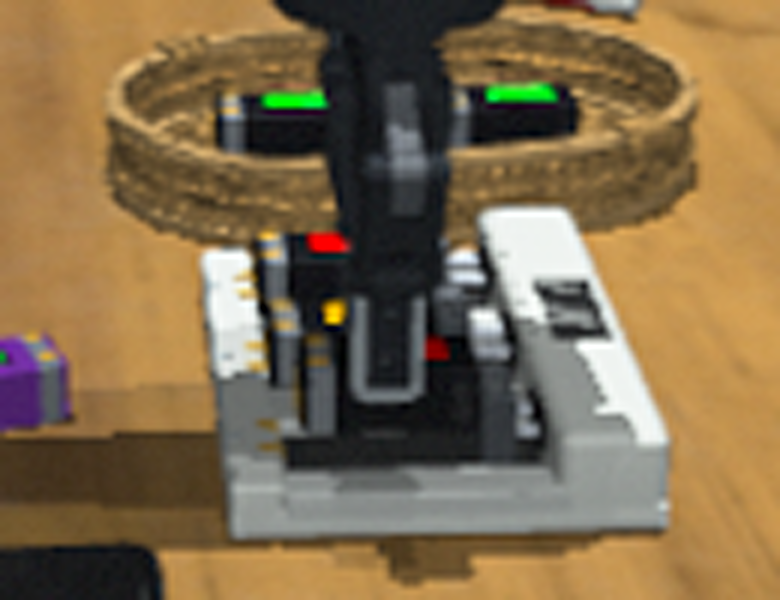

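The contact end (crop x 305) is clear of the lip. The slider is near its stop (5.1 N), so back off 2 mm and lower.

Call:
drive_tool([
  [0.2,[-2,-1,0],[0,0,0]],
  [0.2,[0,0,4],[0,0,0]],
  [0.2,[0,0,4],[0,0,0]],
  [0.2,[0,0,3],[0,0,0]],
  [0.2,[0,0,0],[0,0,0]],
])

```text
clock: 23.15
eef_pos: [589.2, -225.3, 29.5]
ee_rot: [-3.14, 0.081, 0.002]
ft_force: [-3.8, 0.3, -1.3]
finger_gap: 0.304
finger_force: 58.8
```

Call:
drive_tool([
  [0.2,[0,0,2],[0,0,0]],
  [0.2,[0,0,0],[0,0,0]],
])

```text
clock: 23.35
eef_pos: [589.6, -225.5, 28.0]
ee_rot: [-3.14, 0.081, 0.0]
ft_force: [-3.0, 0.5, -0.7]
finger_gap: 0.306
finger_force: 58.9
```

Call:
drive_tool([
  [0.2,[0,0,1],[0,0,0]],
  [0.2,[0,0,0],[0,0,0]],
])

```text
clock: 23.55
eef_pos: [589.8, -225.6, 27.3]
ee_rot: [-3.14, 0.081, -0.0]
ft_force: [-4.4, 0.7, -0.2]
finger_gap: 0.308
finger_force: 59.0
```

Call:
drive_tool([
  [0.2,[0,0,1],[0,0,0]],
  [0.2,[0,0,0],[0,0,0]],
])

```text
clock: 23.75
eef_pos: [589.9, -225.7, 26.8]
ee_rot: [3.14, -0.081, 0.0]
ft_force: [-4.0, 2.2, 3.9]
finger_gap: 0.308
finger_force: 59.4
```

Contact at 26.8, as predicted for the bay floor. Release and retreat.

Call:
drive_tool([
  [0.45,[0,0,0],[0,0,0]],
  [0.5,[0,0,0],[0,0,0]],
  [0.5,[0,0,0],[0,0,0]],
  [0.5,[0,0,-20],[0,0,0]],
  [0.5,[0,0,-40],[0,0,0]],
])

```text
clock: 24.25
eef_pos: [587.5, -225.2, 83.8]
ee_rot: [-3.138, 0.081, 0.008]
ft_force: [0.2, -0.4, 0.6]
finger_gap: 0.504
finger_force: 0.0
```

Call:
drive_tool([
  [0.5,[0,0,-40],[0,0,0]],
  [0.5,[-25,0,-30],[0,0,0]],
  [0.5,[-35,0,0],[0,0,0]],
  [0.5,[-35,0,0],[0,0,0]],
  [0.5,[-35,0,0],[0,0,0]],
])

```text
clock: 24.75
eef_pos: [459.4, -219.3, 156.9]
ee_rot: [3.139, -0.081, 0.003]
ft_force: [-0.2, -0.3, 0.5]
finger_gap: 0.505
finger_force: 0.0
```

Call:
drive_tool([
  [0.5,[-25,0,0],[0,0,0]],
  [0.5,[0,0,0],[0,0,0]],
  [0.5,[0,0,0],[0,0,0]],
  [0.5,[0,0,0],[0,0,0]],
])

```text
clock: 25.15
eef_pos: [436.7, -218.0, 156.9]
ee_rot: [3.14, -0.081, 0.004]
ft_force: [0.1, 0.7, -0.1]
finger_gap: 0.496
finger_force: 0.0
```

```bash
python3 -c "
from h import *
from rig import vision
to(440,-220,157)
s=vision.snapshot('side');a=cv2.resize(s['frame'][170:280,300:460,::-1],None,fx=4,fy=4,interpolation=cv2.INTER_CUBIC)
cv2.imwrite('pics/s10.png',a)
s=vision.snapshot('top')
print(gauges(s,32,50,75),gauges(s,36,22,35),gauges(s,36,0,5))"
```

```text
t 25.15 pos [ 436.7 -218.   156.9] dtool [ 3.4  1.8 -0.1] turn [ 0.02 -0.14 -0.09] F [ 0.1  0.7 -0.1] gap 0.5 ff 0.0
[(np.int32(82), array([295.6, 112.9]), array([695.9,  61.6,  32. ])), (np.int32(87), array([293.4, 150.7]), array([601.1,  63.5,  32. ])), (np.int32(53), array([387.6, 213.2]), array([ 456.8, -160.6,   32. ]))] [(np.int32(93), array([389.6, 154.8]), array([ 595.8, -164.9,   36. ]))] [(np.int32(69), array([193.7, 111.5]), array([692.9, 309.2,  36. ])), (np.int32(69), array([362.8, 153. ]), array([ 598.5, -101.2,   36. ])), (np.int32(57), array([415. , 157.1]), array([ 591.8, -225.3,   36. ])), (np.int32(32), array([268.9, 255.2]), array([353.5, 110.4,  36. ]))]
```

View pics/s10.png

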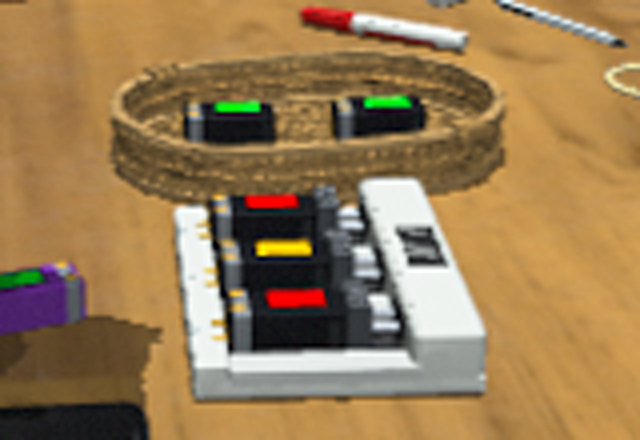

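The final views agree: both reds are seated within about 1 mm in x and 2.5 mm in y of where the greens were. The amber gauge hasn't moved, both greens lie flat in the tray, and the arm is clear.

```bash
python3 -c "
from rig import env
print(env.close_job())"
```

```text
the job is handed in; nothing more can be done
None
```

I handed the job in at about 25 s: in the last pictures both green packs lie flat in the tray, both red packs are seated in the outer bays and the amber pack has not moved; the hand-in gave no verdict.

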